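Push a specimen carrier home and latch it

ROBOT

A 7-joint arm with a two-finger parallel gripper is mounted at the origin on the work surface. World frame = base frame: x ahead of the robot, y to its left, z up, the work surface at z = 0. Lengths are in m, angles in rad, forces in N, time in s.
With the tool pointing down it reaches from about 0.425 to 0.875 m from the base axis. Payload 4.7 kg.
Tool frame: the origin (TCP) lies midway between the tips of the shut fingers; the grasp point (between the pads) lies 19 mm behind it (manip.pinch_z is the distance from the TCP to the grasp point, in m); z points along the fingers, x is the direction in which the jaws open and shut, and the axes are right-handed (so a half turn about z gives the same grasp; the last joint's range is limited). The gripper opens to 85 mm and grips with 20 to 120 N. Pads are 22 mm wide; open, the fingers measure 114 mm over their backs; the gripper's body (76 mm by 85 mm) begins 54 mm behind the grasp point. The pads swing forward as they close: fully open they stand 13 mm farther back than shut.
Start: joints at [1.119, 0.321, -0.07, 1.45, 0.023, 1.371, -0.057], TCP at [0.292, -0.581, 0.231] pointing down, gripper open.
Joint ranges: [-2.86, 2.86], [-0.3, 2.09], [-1.38, 1.24], [0.06, 2.45], [-1.56, 4.7], [0.09, 2.05], [-2.69, 2.69]. Speed limits (rad/s): [2.57, 2.57, 3.14, 3.14, 3.14, 3.14, 3.14].

INTERFACE

Orientations are given as a rotation vector (axis times angle).
In Python, from workcell import manip, optics, hand_in gives the robot as it stands.
- The arm moves only by the tool apply_moves, never from a script. Its argument "targets" is a list of rows, each a list of 6 numbers: the shift along the world's x, y, z in cm, then the turn, a rotation vector about the world's x, y, z in degrees. A call has 1 to 8 rows; each row shifts and turns the commanded pose from where the row before left it; what a row does not reach is not made up. A row lasts 1/12 s, in which the tool goes at most 41.7 mm and 7.16 degrees, less where a joint would pass 70% of its speed; a pose out of reach is approached as far as the arm can. A call is refused whole if a number of a shift passes 4.17 or a number of a turn 7.16, either way. A call with a gripper value outside its range is refused whole. "fingers" is the opening, from 0 (shut) to 1 (fully open), set as the call begins (left out, the last holds). The fingers move at their own pace and stop on an object; "grip_force" is the grip in N (left out, the last holds). Time passes only in rows, so rows that do not move let the fingers close. It gives the time, the measured TCP pose, the force and the opening at its end, in the units of the state.
- manip.observe(): the state, without advancing time (a new reading comes with each control period).
- optics.read_camera(name): name is "scene" or "top" or "wrist"; returns a dict with "pixels" (400x640x3 uint8, blue, green, red), "range_z" (400x640 float32, m along the optical axis (not along the pixel's ray), 0 where there is no reading), "camera_matrix" (3x3 intrinsics, pixels), "k1" (the pictures are not rectified: a ray, as slopes to the right and down, at radius r is drawn at 1 + k1 r^2 times it, then the intrinsics apply), "eye" and "orientation" of the camera in the world. Camera axes: x right, y up, looking along -z (the intrinsics and any distortion apply to the point x, -y, -z); pixel columns grow to the right and rows downward; lengths in m; the calibration is good to about 2 mm. A picture is of the moment at which its call begins.
- hand_in(): hands the job in, once; it reports no verdict.
The state is a dict: "time_s": time; "joint_positions": joint angles; "joint_vel": joint speeds; "effort": joint torques, N m; "tool_pos": TCP position; "orientation": TCP orientation; "ft_force": force on the tool from outside, world axes, zero at the start; "torque": the same for the moment, N m; "gripper_width": opening from 0.0 (shut) to 1.0 (fully open).
Only numpy, scipy, OpenCV 4.12 (cv2) and the standard library are available. Lean on these libraries where they do the work, as an engineer would, in place of code of your own. Each camera call takes 0.05 s, during which the arm holds its last target.

TASK

With the fingertips only, push the specimen carrier along its channel on the light base until it is fully home against the end stop, then flip the latch lever over past its centre so that it snaps shut and its short arm drops in behind the carrier. Touch and push only: do not lift or tip the carrier, and leave the jar, the eyepiece and the objective where they stand.

Things in the scene. Friction and masses are not known exactly. Their poses are not given: they have to be found in the camera images.
- stage: Light base, fixed: cream slab 240 x 240 mm, 28 mm high. Origin: centre of its underside, on the desk; z up. The carrier must be pushed along its +x, roughly away from the robot (within 0.45 rad). The channel: a white lit strip, surface at 30 mm, between two dark steel rails along x, inner faces at y = +-34 mm, x -89 to 81 mm, tops 40 mm above the desk. Carrier home: its origin at x 35, y 0, z 30 mm here.
- stop_face (a point): Middle of the end stop's face (base x = 80, y = 0, 38 mm above the desk): a dark steel bar across the channel's far end, top 46 mm above the desk. Its axes are the base's. The carrier is home when its front face lies against it.
- carrier: Specimen carrier, loose in the channel, 0.18 to 0.31 kg: black slab 90 (x) x 64 (y) x 24 mm, glass slide on top; at its rear (-x) end a thumb plate 8 mm thick, 44 mm wide, rises 16 mm above the slab. Origin: centre of its underside; axes as the base's. Starts 25 to 60 mm short of home. 2 mm play to each rail. Needs under 5 N to slide.
- push_face (a point): Centre of the carrier's flat rear face (carrier x = -45 mm), where slab and thumb plate are flush: 40 mm high, from 30 to 70 mm above the desk, 44 mm wide at its upper part. Pushed here, the carrier slides along. At base x = -10 mm when home.
- latch (a joint): Latch lever angle, rad. 0 = open: leans 0.6 rad from upright to the base's +y side, away from the channel. 1.2 = shut: leans 0.6 rad over the channel. Over-centre spring: resists (about 2.5 N at the knob, falling to none) up to upright, 0.6, then snaps to the other end by itself. Steel rod 10 mm thick, 62 mm from hinge to knob centre. It cannot shut unless the carrier is home.
- latch_hinge (a point): Latch hinge point (base x = -20, y = 62, 50 mm above the desk); axis along base x, between cheeks 26 mm apart outside, 60 mm high. Also fixed to the lever here: the short arm, a rod 50 mm long, 10 mm thick. Open, it points up, leaning 0.37 rad towards the channel; shut, it lies level across the channel (to -y), 5 mm behind the rear face of a carrier that is home.
- latch_knob (a point): Centre of the black ball knob, 20 mm across, on the end of the latch lever. Open: at base x = -20, y = 97 mm, 101 mm above the desk; upright: y = 62, 112 mm above the desk; shut: y = 27, 101 mm above the desk.
- jar: Bystander: amber glass jar with black cap, 48 mm across, 65 mm high, standing on the desk beside the base. Origin: centre of its underside.
- eyepiece: Bystander: plain metal microscope eyepiece, 38 mm across, 57 mm high, standing on its narrower end on the desk beside the base. Origin: centre of its underside.
- objective: Bystander: steel microscope objective, 26 mm across, 42 mm high, standing on the desk beside the base. Origin: centre of its underside.
Not all that is in view belongs to the job. Leave any yellow look-alike of the carrier alone.

How it is judged:
On the way, in this order (a step that is already met when the one before it is completed fails the run):
1. the carrier is pushed home against the end stop while the latch is still open (x of carrier in the frame of stage between 0.031 and 0.038 m and y of carrier in the frame of stage between -0.006 and 0.006 m and z of carrier in the frame of stage below 0.034 m and value of joint latch below 0.4 rad), for 0.2 s.
2. the latch lever snaps shut (value of joint latch above 1.1 rad), for 0.2 s.
At the end, for the whole second after the job is handed in: The carrier lies flat in its channel within 4 mm of the end stop and at rest, the latch lever is shut (joint above 1.1 rad), and the jar, eyepiece and objective are within 20 mm of where they began (x of carrier in the frame of stage between 0.031 and 0.038 m and y of carrier in the frame of stage between -0.006 and 0.006 m and z of carrier in the frame of stage below 0.034 m and value of joint latch above 1.1 rad and linear speed of carrier below 0.02 m/s and distance of each of jar, eyepiece, objective from where it was at the start of the episode below 0.02 m); the robot touches nothing.
It fails at once if the carrier is lifted more than 8 mm off the light base (z of carrier in the frame of stage above 0.038 m).
It fails at once if the carrier is tipped by more than 0.2 rad (angle between carrier's own z axis and vertical above 0.2 rad).
It fails at once if the jar is moved by more than 20 mm or knocked over (distance of jar from where it was at the start of the episode above 0.02 m or angle between jar's own z axis and vertical above 0.5 rad).
It fails at once if the eyepiece is moved by more than 20 mm or knocked over (distance of eyepiece from where it was at the start of the episode above 0.02 m or angle between eyepiece's own z axis and vertical above 0.5 rad).
It fails at once if the objective is moved by more than 20 mm or knocked over (distance of objective from where it was at the start of the episode above 0.02 m or angle between objective's own z axis and vertical above 0.5 rad).
It also fails if it takes over 43 s, if anything falls off the work surface, if the arm or the gripper's body presses on something with over 40 N, if the wrist force passes 120 N, or if a joint passes its speed limit or range.

## Working session

There is one attempt and no reset: what is moved stays moved. The work goes in short steps, Python scripts to look and compute and a tool call to move; the robot and the scene stay as the last step left them, time stands still between calls to the robot, and variables do not carry over. Pictures are saved under pics/ and viewed, and the job is handed in when it is done.

Besides the shell and the picture viewer there is one more tool, called after "Request:" as name([rows], argument=value, ...), one row to a line, values as JSON. apply_moves: Moves the arm, as the interface text tells. Its arguments: {"type":"object","properties":{"targets":{"type":"array","items":{"type":"array","items":{"type":"number"}}},"fingers":{"type":"number"},"grip_force":{"type":"number"}},"required":["targets"]}

```bash
mkdir -p pics; ls
cat > h.py <<'E'
import numpy as np, cv2
from scipy.spatial.transform import Rotation as R
from workcell import manip, optics, hand_in
def rot(o):
    o=np.array(o,float)
    return o if o.shape==(3,3) else (R.from_rotvec(o).as_matrix() if o.size==3 else R.from_quat(o).as_matrix())
def ray(c,u,v):
    K=c['camera_matrix'];d=np.array([c['k1'],0,0,0,0],float)
    p=cv2.undistortPoints(np.array([[[u,v]]],float),np.array(K,float),d)[0,0]
    return rot(c['orientation'])@np.array([p[0],-p[1],-1.])
def onz(c,u,v,z):
    r=ray(c,u,v);e=np.array(c['eye']);return e+r*(z-e[2])/r[2]
def dep(c,u,v):
    return np.array(c['eye'])+ray(c,u,v)*c['range_z'][int(round(v)),int(round(u))]
E
python3 - <<'E'
from h import *
print(manip.observe())
for n in("scene","top","wrist"):
    c=optics.read_camera(n);cv2.imwrite(f'pics/{n}0.png',c['pixels']);print(n,c['eye'],c['orientation'],c['k1'],c['camera_matrix'])
    np.save(f'/tmp/{n}.npy',c,allow_pickle=True)
E
```

```text
pics
{'time_s': 0.0, 'joint_positions': array([ 1.11910154,  0.32178746, -0.07008261,  1.45166402,  0.02259924,
        1.37079884, -0.0569007 ]), 'joint_vel': array([ 0.00018943,  0.0009612 ,  0.00071618, -0.00078432, -0.00073036,
        0.00010949,  0.00132709]), 'effort': array([-1.21414083e-03, -4.93589115e+01, -3.83232459e-01, -3.14331150e+01,
        1.25781912e-02,  1.15054325e-02, -2.87215107e-05]), 'tool_pos': array([ 0.29165222, -0.58029854,  0.23025208]), 'orientation': array([-2.67342848e+00,  1.64825516e+00,  2.57838284e-03]), 'ft_force': array([ 0.67123369, -0.22661836,  0.41676468]), 'torque': array([ 0.0190275 , -0.0052876 ,  0.01672114]), 'gripper_width': 1.0017256564885222}
scene [ 1.23838486 -0.1454614   0.72925684] [0.70370982 0.53641417 1.20658218] -0.11736621379135777 [[439.38344073   0.         323.07563986]
 [  0.         439.38344073 204.99229731]
 [  0.           0.           1.        ]]
top [0.41934943 0.02619075 0.8722843 ] [ 0.16092886 -0.156525   -1.56911374] -0.020251019232248736 [[423.91237181   0.         314.75503137]
 [  0.         423.91237181 197.55099742]
 [  0.           0.           1.        ]]
wrist [ 0.36108266 -0.54506928  0.3722207 ] [-0.27696806  0.17182311 -1.09485533] -0.007172404846063677 [[303.70873724   0.         314.54134607]
 [  0.         303.70873724 197.74356487]
 [  0.           0.           1.        ]]
```

View pics/scene0.png

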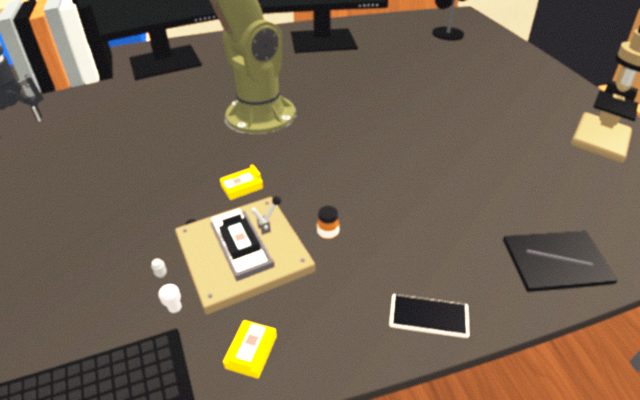

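View pics/top0.png

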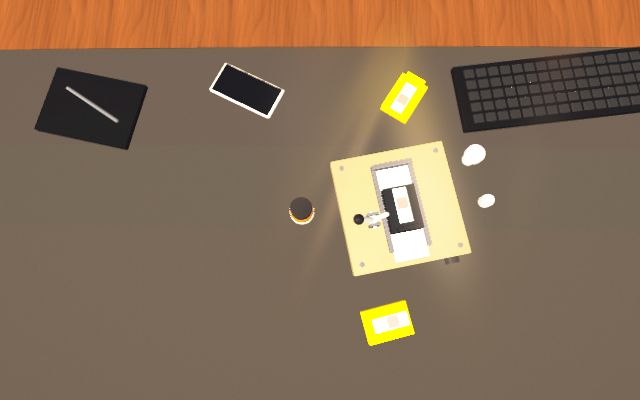

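Candidates for the carrier: the black slab in the white channel (top 402,205; scene 240,237), and the yellow look-alikes (top 403,97 and 387,323), which I leave alone. I choose the black one, and check it in a crop next.

Run:
```python
from h import *
c=np.load('/tmp/top.npy',allow_pickle=True).item()
im=c['pixels']
cv2.imwrite('pics/crop_top.png',cv2.resize(im[130:285,280:510],None,fx=3.4,fy=3.4,interpolation=cv2.INTER_CUBIC))
s=np.load('/tmp/scene.npy',allow_pickle=True).item()['pixels']
cv2.imwrite('pics/crop_scene.png',cv2.resize(s[160:320,140:350],None,fx=3.6,fy=3.6,interpolation=cv2.INTER_CUBIC))
hsv=cv2.cvtColor(im,cv2.COLOR_BGR2HSV)
print(hsv[160,350],hsv[250,440],hsv[97,390])
m=cv2.inRange(hsv,(18,60,140),(32,170,255)); m[:130]=0;m[290:]=0;m[:,:320]=0
cn=max(cv2.findContours(m,cv2.RETR_EXTERNAL,cv2.CHAIN_APPROX_NONE)[0],key=cv2.contourArea)
h=cv2.convexHull(cn)
print(cv2.contourArea(h)); b=cv2.boxPoints(cv2.minAreaRect(h));print(b)
ap=cv2.approxPolyDP(h,6,True)[:,0];print(ap)
for p in ap: print(p,onz(c,*p,0.028),dep(c,*(p+(np.array([400,208])-p)*0.08)))
```

```text
[ 25  84 252] [ 26  72 253] [ 30 255 255]
13984.0
[[328.36932 161.36514]
 [447.49628 136.83902]
 [471.34857 252.69296]
 [352.22162 277.2191 ]]
[[441 141]
 [471 251]
 [354 276]
 [330 162]]
[441 141] [ 0.71190959 -0.23642445  0.028     ] [ 0.70048055 -0.22906128  0.02712169]
[471 251] [ 0.4825781  -0.28157415  0.028     ] [ 0.48940901 -0.27056408  0.02853343]
[354 276] [ 0.4350138  -0.04808068  0.028     ] [ 0.4454429  -0.05534727  0.02998915]
[330 162] [ 0.66722466 -0.00359489  0.028     ] [ 0.65932167 -0.01507658  0.0278444 ]
```

```bash
sleep 0
```

```text
(no output)
```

View pics/crop_top.png

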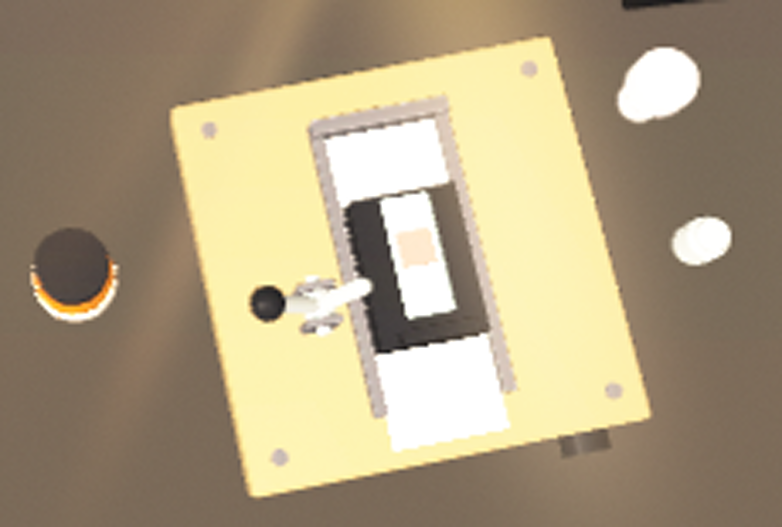

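View pics/crop_scene.png

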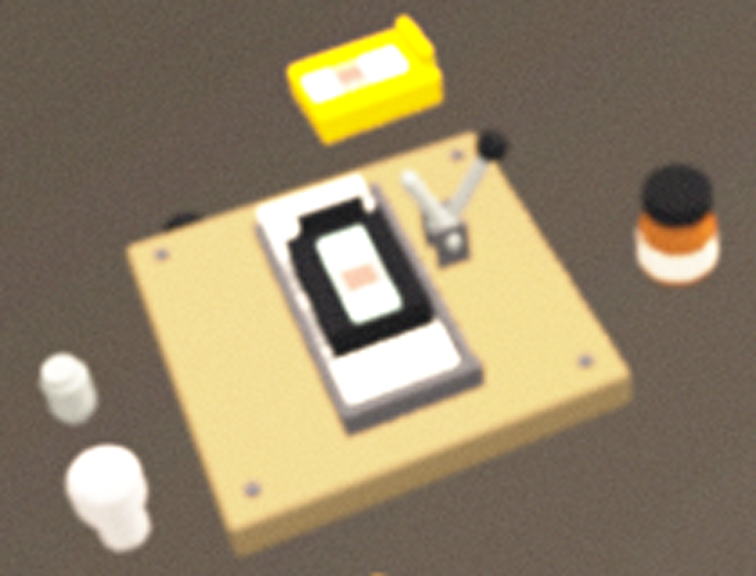

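```bash
cat >> h.py <<'E'
O=np.array([0.5742,-0.1424,0]);PSI=0.193
cs,sn=np.cos(PSI),np.sin(PSI)
B=np.array([[cs,-sn,0],[sn,cs,0],[0,0,1]])
def tob(p): return B.T@(np.asarray(p)-O)
def tow(p): return B@np.asarray(p,float)+O
E
python3 - <<'E'
from h import *
c=np.load('/tmp/top.npy',allow_pickle=True).item()
f=lambda x,y:(x/3.4+280-.35,y/3.4+130-.35)
np.set_printoptions(precision=4,suppress=True)
for n,p,z in [('knob',(268,303),.101),('slab front L',(345,203),.054),('slab front R',(453,183),.054),('rear L',(378,353),.07),('rear R',(487,333),.054),('stop face L',(325,138),.046),('stop R',(437,118),.046),('shaft L',(380,418),.04),('R',(510,390),.04),('strip L',(392,452),.03),('strip R',(508,430),.03),('scr',(209,130),.028),('scr',(529,69),.028),('scr',(280,457),.028),('scr',(613,391),.028)]:
    u=f(*p);print(n,tob(onz(c,*u,z)),tob(dep(c,*u)))
hs=cv2.cvtColor(c['pixels'],cv2.COLOR_BGR2HSV)
s=np.load('/tmp/scene.npy',allow_pickle=True).item()
g=lambda x,y:(x/3.6+140-.35,y/3.6+160-.35)
for n,p,z in [('knob',(491,145),.101),('plate top L',(303,217),.07),('plate top R',(365,200),.07),('front L',(335,355),.054),('front R',(432,320),.054),('corner',(630,378),.028),('corner',(235,533),.028),('corner',(128,247),.028),('corner',(472,135),.028)]:
    u=g(*p);print(n,tob(onz(s,*u,z)),tob(dep(s,*u)))
E
```

```text
knob [-0.019   0.0957  0.101 ] [-0.0205  0.0972  0.1125]
slab front L [0.0357 0.033  0.054 ] [0.0401 0.0284 0.0307]
slab front R [ 0.035  -0.0316  0.054 ] [ 0.0346 -0.031   0.0563]
rear L [-0.0546  0.0375  0.07  ] [-0.0526  0.0326  0.045 ]
rear R [-0.0544 -0.0294  0.054 ] [-0.053  -0.0342  0.0367]
stop face L [0.0781 0.0341 0.046 ] [0.0798 0.0327 0.0388]
stop R [ 0.077  -0.0341  0.046 ] [ 0.078  -0.0352  0.0418]
shaft L [-0.0889  0.0391  0.04  ] [-0.0885  0.0368  0.0278]
R [-0.088  -0.0382  0.04  ] [-0.0881 -0.0381  0.0405]
strip L [-0.109   0.0349  0.03  ] [-0.1089  0.0345  0.0277]
strip R [-0.1099 -0.0341  0.03  ] [-0.1099 -0.0345  0.0287]
scr [0.1011 0.0985 0.028 ] [0.1006 0.0987 0.03  ]
scr [ 0.1005 -0.1019  0.028 ] [ 0.0998 -0.1009  0.0307]
scr [-0.099   0.0989  0.028 ] [-0.099   0.0991  0.0303]
scr [-0.1001 -0.1007  0.028 ] [-0.1002 -0.0995  0.0315]
knob [-0.02    0.0974  0.101 ] [-0.0136  0.0953  0.1069]
plate top L [-0.046  -0.0166  0.07  ] [-0.0479 -0.0163  0.0682]
plate top R [-0.0426  0.0216  0.07  ] [-0.0464  0.0224  0.0664]
front L [ 0.0523 -0.0322  0.054 ] [ 0.0374 -0.0298  0.0372]
front R [0.0528 0.0262 0.054 ] [0.0343 0.031  0.0331]
corner [0.1238 0.1169 0.028 ] [0.1028 0.1267 0.0001]
corner [ 0.1232 -0.117   0.028 ] [ 0.1194 -0.1169  0.023 ]
corner [-0.1161 -0.1173  0.028 ] [-0.1486 -0.1167 -0.0017]
corner [-0.1132  0.1165  0.028 ] [-0.1429  0.1261  0.0008]
```

Run:
```python
from h import *
np.set_printoptions(precision=4,suppress=True)
for p in [(-.095,0,.15),(-.095,0,.048),(-.022,0,.048),(-.095,.05,.15),(-.02,.14,.15),(-.02,.14,.095),(-.02,.075,.095)]: print(p,tow(p))
s=manip.observe();print(np.degrees(np.arctan2(*rot(s['orientation'])[[1,0],0])),np.degrees(PSI)-90)
```

```text
(-0.095, 0, 0.15) [ 0.481  -0.1606  0.15  ]
(-0.095, 0, 0.048) [ 0.481  -0.1606  0.048 ]
(-0.022, 0, 0.048) [ 0.5526 -0.1466  0.048 ]
(-0.095, 0.05, 0.15) [ 0.4714 -0.1115  0.15  ]
(-0.02, 0.14, 0.15) [ 0.5277 -0.0088  0.15  ]
(-0.02, 0.14, 0.095) [ 0.5277 -0.0088  0.095 ]
(-0.02, 0.075, 0.095) [ 0.5402 -0.0726  0.095 ]
-63.30949188097398 -78.94191455397511
```

Request:
apply_moves([
  [1.18,2.62,0,0,0,-1],
  [1.18,2.62,0,0,0,-1],
  [1.18,2.62,0,0,0,-1],
  [1.18,2.62,0,0,0,-1],
  [1.18,2.62,0,0,0,-1],
  [1.18,2.62,0,0,0,-1],
  [1.18,2.62,0,0,0,-1],
  [1.18,2.62,0,0,0,-1],
], fingers=0, grip_force=40)

```text
time_s: 0.82
tool_pos: [0.3866, -0.3697, 0.2311]
orientation: [2.552, -1.832, -0.001]
ft_force: [-0.4, -0.2, 0.6]
gripper_width: 0.001
```

Request:
apply_moves([
  [1.18,2.62,0,0,0,-1],
  [1.18,2.62,0,0,0,-1],
  [1.18,2.62,0,0,0,-1],
  [1.18,2.62,0,0,0,-1],
  [1.18,2.62,0,0,0,-1],
  [1.18,2.62,0,0,0,-1],
  [1.18,2.62,0,0,0,-1],
  [1.18,2.62,0,0,0,-0.6],
])

```text
time_s: 1.48
tool_pos: [0.4809, -0.1602, 0.2312]
orientation: [2.425, -1.997, -0.0]
ft_force: [0.9, 0.2, 0.1]
gripper_width: -0.001
```

Request:
apply_moves([
  [0,0,-2,0,0,0],
  [0,0,-2,0,0,0],
  [0,0,-2,0,0,0],
  [0,0,-2,0,0,0],
  [0,0,0,0,0,0],
  [0,0,0,0,0,0],
])

```text
time_s: 1.98
tool_pos: [0.4799, -0.1613, 0.1506]
orientation: [2.425, -1.996, -0.004]
ft_force: [0.5, -0.6, 0.0]
gripper_width: -0.0
```

Run:
```python
from h import *
s=manip.observe();print(s['time_s'],tob(s['tool_pos']),s['tool_pos'],s['ft_force'],s['gripper_width'],rot(s['orientation']))
for n in("scene","wrist"):
    c=optics.read_camera(n);cv2.imwrite(f'pics/{n}1.png',c['pixels'])
```

```text
1.9833 [-0.09620791 -0.00044957  0.15060219] [ 0.47986459 -0.16129429  0.15060219] [ 0.4971758  -0.58514372  0.04352284] -0.00020740397153580677 [[ 1.92368953e-01 -9.81319819e-01 -2.36619515e-03]
 [-9.81321655e-01 -1.92371665e-01  9.75219776e-04]
 [-1.41219139e-03  2.13439654e-03 -9.99996725e-01]]
```

View pics/wrist1.png

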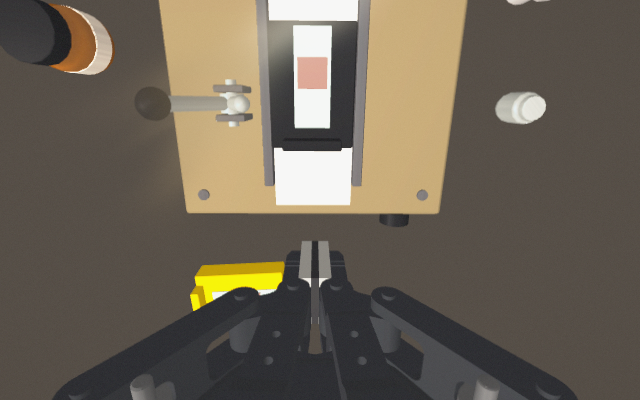

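View pics/scene1.png

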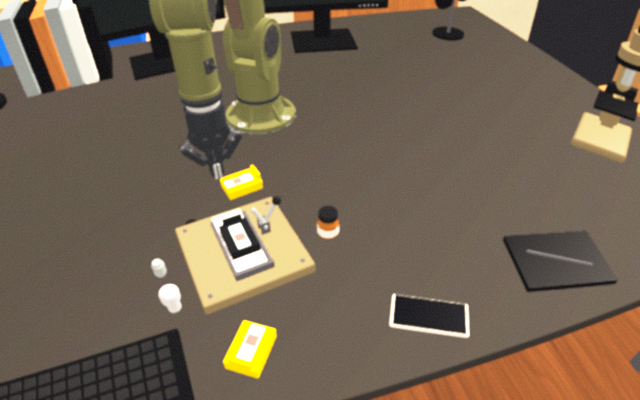

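Run:
```python
from h import *
np.set_printoptions(precision=3,suppress=True)
c=optics.read_camera("wrist");t=manip.observe()['tool_pos']
for u in [(315,245),(290,265),(340,265),(245,293),(235,292),(200,315),(160,337),(120,358),(75,388),(390,293),(470,335)]:
    print(u,tob(dep(c,*u))-tob(t))
```

```text
(315, 245) [0.01  0.    0.007]
(290, 265) [0.006 0.012 0.02 ]
(340, 265) [ 0.006 -0.011  0.02 ]
(245, 293) [0.012 0.025 0.049]
(235, 292) [0.013 0.029 0.05 ]
(200, 315) [0.012 0.037 0.061]
(160, 337) [0.012 0.046 0.07 ]
(120, 358) [0.012 0.053 0.077]
(75, 388) [0.013 0.057 0.087]
(390, 293) [ 0.013 -0.026  0.051]
(470, 335) [ 0.012 -0.045  0.069]
```

Request:
apply_moves([
  [0,0,-2,0,0,0],
  [0,0,-2,0,0,0],
  [0,0,-2,0,0,0],
  [0,0,-2,0,0,0],
  [0,0,-1.5,0,0,0],
  [0,0,0,0,0,0],
])

```text
time_s: 2.63
tool_pos: [0.4793, -0.1613, 0.0547]
orientation: [2.425, -1.996, -0.005]
ft_force: [-0.7, -0.2, -0.1]
gripper_width: -0.001
```

Request:
apply_moves([
  [0.98,0.19,0,0,0,0],
  [0.98,0.19,0,0,0,0],
  [0.49,0.1,0,0,0,0],
  [0.39,0.08,0,0,0,0],
  [0.39,0.08,0,0,0,0],
  [0.39,0.08,0,0,0,0],
])

```text
time_s: 3.13
tool_pos: [0.5172, -0.1545, 0.0567]
orientation: [2.425, -1.996, -0.0]
ft_force: [-1.6, -0.7, 0.2]
gripper_width: -0.001
```

Request:
apply_moves([
  [0.39,0.08,0,0,0,0],
  [0.39,0.08,0,0,0,0],
  [0.39,0.08,0,0,0,0],
  [0.39,0.08,0,0,0,0],
  [0.39,0.08,0,0,0,0],
])

```text
time_s: 3.55
tool_pos: [0.5367, -0.1503, 0.0563]
orientation: [2.425, -1.996, -0.0]
ft_force: [-1.2, -0.4, 1.3]
gripper_width: 0.004
```

Run:
```python
from h import *
s=manip.observe();print(s['time_s'],tob(s['tool_pos']),s['tool_pos'],B.T@s['ft_force'])
c=optics.read_camera('wrist');cv2.imwrite('pics/wrist2.png',c['pixels'])
```

```text
3.55 [-0.03833714 -0.00059516  0.05631948] [ 0.53668881 -0.15033733  0.05631948] [-1.27786397 -0.18089964  1.27659762]
```

View pics/wrist2.png

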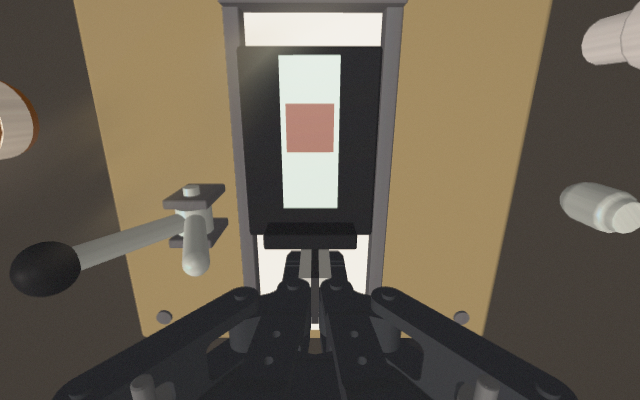

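The wrist view shows the fingertips (315,255) on the thumb plate, with the carrier straight. About 17 mm of strip is still showing ahead of it (rows 12-46).

Request:
apply_moves([
  [0.29,0.06,0,0,0,0],
  [0.29,0.06,0,0,0,0],
  [0.29,0.06,0,0,0,0],
  [0.29,0.06,0,0,0,0],
  [0.2,0.04,0,0,0,0],
  [0.1,0.02,0,0,0,0],
  [0,0,0,0,0,0],
])

```text
time_s: 4.18
tool_pos: [0.5515, -0.1472, 0.0564]
orientation: [-2.426, 1.996, -0.001]
ft_force: [0.4, 0.7, 0.3]
gripper_width: -0.0
```

Request:
apply_moves([
  [0.1,0.02,0,0,0,0],
  [0.1,0.02,0,0,0,0],
  [0,0,0,0,0,0],
])

```text
time_s: 4.43
tool_pos: [0.5531, -0.147, 0.0564]
orientation: [2.426, -1.996, 0.0]
ft_force: [0.2, -0.7, -0.4]
gripper_width: 0.006
```

Run:
```python
from h import *
s=manip.observe();print(s['time_s'],tob(s['tool_pos']),s['tool_pos'],B.T@s['ft_force'])
c=optics.read_camera('wrist');cv2.imwrite('pics/wrist3.png',c['pixels'])
```

```text
4.4333 [-0.02154765 -0.00044374  0.05638153] [ 0.55313753 -0.14696843  0.05638153] [ 0.03677684 -0.69343039 -0.39681812]
```

View pics/wrist3.png

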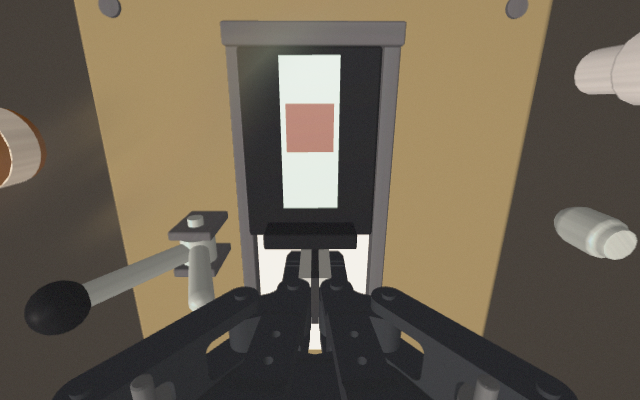

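Almost no gap is left at the stop (row 45), but the force has not risen. I keep pushing in 1 mm steps.

Request:
apply_moves([
  [0.1,0.02,0,0,0,0],
  [0.1,0.02,0,0,0,0],
  [0,0,0,0,0,0],
])

```text
time_s: 4.73
tool_pos: [0.5546, -0.1467, 0.0563]
orientation: [2.425, -1.996, -0.001]
ft_force: [-2.3, -0.1, 2.1]
gripper_width: 0.002
```

Request:
apply_moves([
  [0.1,0.02,0,0,0,0],
  [0.1,0.02,0,0,0,0],
  [0,0,0,0,0,0],
])

```text
time_s: 4.98
tool_pos: [0.5546, -0.1467, 0.0561]
orientation: [2.422, -1.995, -0.006]
ft_force: [-7.9, -0.2, 5.0]
gripper_width: -0.003
```

The tool stalled and the force rose to 8 N, so the carrier is against the stop. I back off and look.

Request:
apply_moves([
  [0,0,0,0,0,0],
  [-0.3,-0.06,0,0,0,0],
  [-1.0,-0.2,0,0,0,0],
  [-2.0,-0.39,0,0,0,0],
  [-2.5,-0.48,0,0,0,0],
  [0,0,2.5,0,0,0],
  [0,0,2.5,0,0,0],
  [0,0,2.5,0,0,0],
])

```text
time_s: 5.65
tool_pos: [0.4982, -0.1575, 0.132]
orientation: [-2.425, 1.997, -0.0]
ft_force: [0.3, -0.1, 0.3]
gripper_width: 0.004
```

Request:
apply_moves([
  [0,0,2.5,0,0,0],
  [0,0,2.5,0,0,0],
  [0,0,0,0,0,0],
  [0,0,0,0,0,0],
])

```text
time_s: 5.98
tool_pos: [0.5001, -0.1578, 0.183]
orientation: [-2.425, 1.995, -0.007]
ft_force: [0.4, -0.1, -1.4]
gripper_width: 0.001
```

Run:
```python
from h import *
np.set_printoptions(precision=4,suppress=True)
s=manip.observe();print(s['time_s'],tob(s['tool_pos']),s['tool_pos'],B.T@s['ft_force'])
c=optics.read_camera('wrist');cv2.imwrite('pics/wrist4.png',c['pixels'])
c=optics.read_camera('scene');cv2.imwrite('pics/scene4.png',cv2.resize(c['pixels'][150:320,140:360],None,fx=3.5,fy=3.5,interpolation=cv2.INTER_CUBIC))
for p in [(-.02,.14,.181),(-.02,.14,.095),(-.02,.075,.095)]: print(tow(p)-s['tool_pos'])
```

```text
5.9833 [-0.0756 -0.0009  0.183 ] [ 0.5001 -0.1578  0.183 ] [ 0.3809 -0.1985 -1.376 ]
[ 0.0276  0.1489 -0.002 ]
[ 0.0276  0.1489 -0.088 ]
[ 0.0401  0.0851 -0.088 ]
```

View pics/wrist4.png

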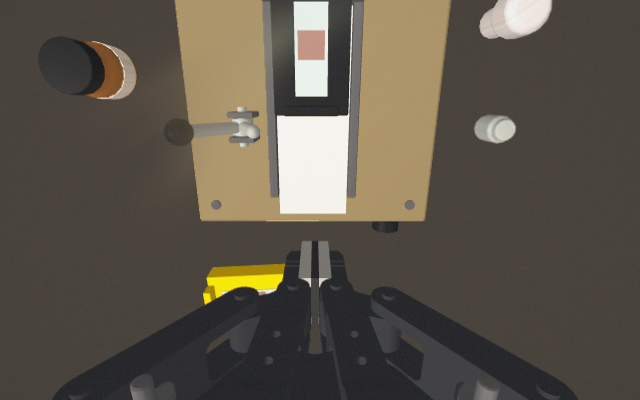

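View pics/scene4.png

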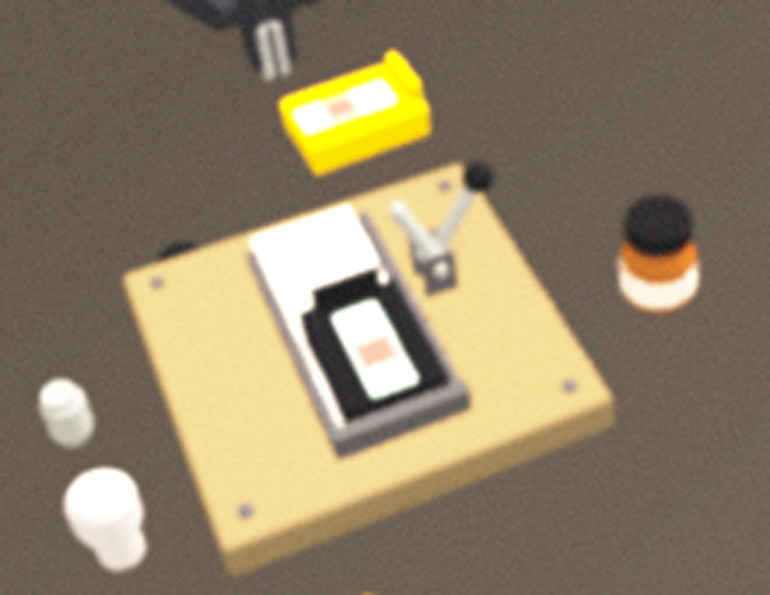

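The views show the carrier against the stop bar (scene crop 390,425), the latch still open with its knob at (478,176), and the bystanders unmoved. Next is the outer side of the knob.

Request:
apply_moves([
  [0.46,2.48,0,0,0,0],
  [0.46,2.48,0,0,0,0],
  [0.46,2.48,0,0,0,0],
  [0.46,2.48,0,0,0,0],
  [0.46,2.48,0,0,0,0],
  [0.46,2.48,0,0,0,0],
  [0,0,0,0,0,0],
])

```text
time_s: 6.67
tool_pos: [0.5262, -0.002, 0.18]
orientation: [-2.432, 1.985, 0.006]
ft_force: [0.0, 0.9, 0.7]
gripper_width: -0.001
```

Request:
apply_moves([
  [0,0,-2,0,0,0],
  [0,0,-2,0,0,0],
  [0,0,-2,0,0,0],
  [0,0,-2,0,0,0],
  [0,0,-0.8,0,0,0],
  [0,0,0,0,0,0],
])

```text
time_s: 7.17
tool_pos: [0.524, -0.0089, 0.0902]
orientation: [2.423, -1.994, -0.008]
ft_force: [-0.2, 0.5, -0.1]
gripper_width: 0.004
```

Run:
```python
from h import *
np.set_printoptions(precision=4,suppress=True)
s=manip.observe();print(s['time_s'],tob(s['tool_pos']),s['tool_pos'],B.T@s['ft_force'])
c=optics.read_camera('wrist');cv2.imwrite('pics/wrist5.png',c['pixels'])
```

```text
7.1667 [-0.0236  0.1407  0.0902] [ 0.524  -0.0089  0.0902] [-0.0808  0.5247 -0.1489]
```

View pics/wrist5.png

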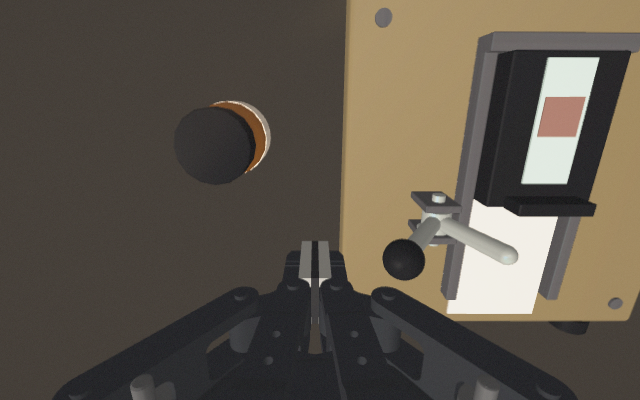

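The fingertips (315,250) are beside the knob (403,258), level in x. The jar (215,145) is clear.

Request:
apply_moves([
  [0.35,-0.9,0,0,0,0],
  [0.2,-0.98,0,0,0,0],
  [0.1,-0.49,0,0,0,0],
  [0.1,-0.49,0,0,0,0],
  [0.1,-0.49,0,0,0,0],
])

```text
time_s: 7.63
tool_pos: [0.5354, -0.0345, 0.0976]
orientation: [-2.423, 1.989, 0.01]
ft_force: [-15.8, 22.0, 32.8]
gripper_width: -0.004
```

Request:
apply_moves([
  [0.1,-0.49,0,0,0,0],
  [0.1,-0.49,0,0,0,0],
  [0.1,-0.49,0,0,0,0],
  [0.1,-0.49,0,0,0,0],
])

```text
time_s: 7.97
tool_pos: [0.541, -0.0618, 0.0958]
orientation: [-2.426, 1.993, -0.006]
ft_force: [0.1, -0.6, 0.3]
gripper_width: -0.001
```

Run:
```python
from h import *
np.set_printoptions(precision=4,suppress=True)
s=manip.observe();print(s['time_s'],tob(s['tool_pos']),s['tool_pos'],B.T@s['ft_force'])
c=optics.read_camera('wrist');cv2.imwrite('pics/wrist6.png',c['pixels'])
```

```text
7.9667 [-0.0171  0.0855  0.0958] [ 0.541  -0.0618  0.0958] [ 0.0178 -0.6183  0.2757]
```

View pics/wrist6.png

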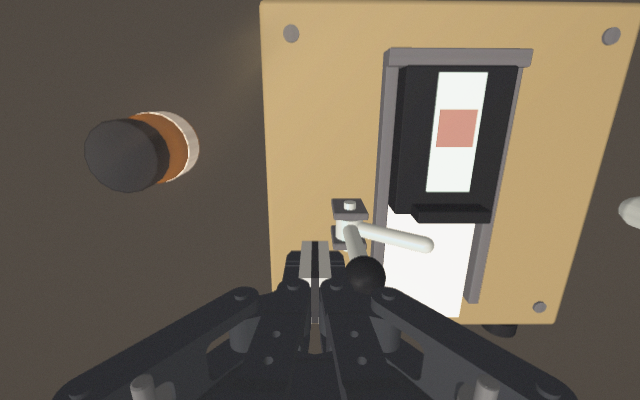

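The impact on the knob gave a brief spike of about 43 N on the wrist, from the fingertips. The lever is now near upright, with the knob at (365,277). I continue more slowly.

Request:
apply_moves([
  [0.06,-0.29,0,0,0,0],
  [0.06,-0.29,0,0,0,0],
  [0.06,-0.29,0,0,0,0],
  [0.06,-0.29,0,0,0,0],
  [0,0,0,0,0,0],
])

```text
time_s: 8.43
tool_pos: [0.5414, -0.0746, 0.093]
orientation: [2.424, -1.998, -0.0]
ft_force: [0.9, -0.4, 0.1]
gripper_width: 0.002
```

Run:
```python
from h import *
np.set_printoptions(precision=4,suppress=True)
s=manip.observe();print(s['time_s'],tob(s['tool_pos']),s['tool_pos'],B.T@s['ft_force'])
c=optics.read_camera('wrist');cv2.imwrite('pics/wrist7.png',c['pixels'])
```

```text
8.4333 [-0.0192  0.0728  0.093 ] [ 0.5414 -0.0746  0.093 ] [ 0.8242 -0.5747  0.1396]
```

View pics/wrist7.png

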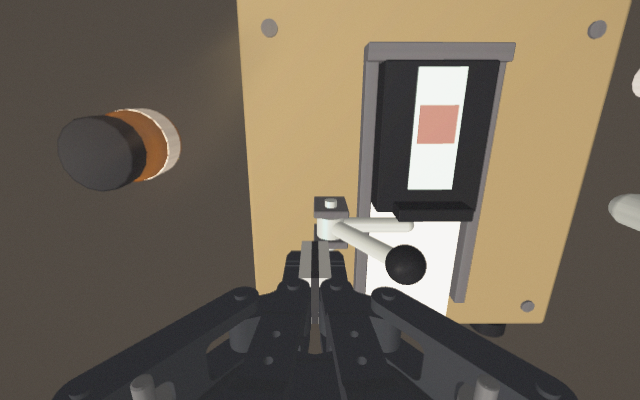

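The latch has snapped over: the knob (405,265) leans over the channel and the short arm is level behind the carrier. I retreat and check.

Request:
apply_moves([
  [-0.2,1,0,0,0,0],
  [-0.4,2,0,0,0,0],
  [-0.4,2,0,0,0,0],
  [0,0,2.5,0,0,0],
  [0,0,2.5,0,0,0],
  [0,0,2.5,0,0,0],
  [0,0,2.5,0,0,0],
  [0,0,0,0,0,0],
])

```text
time_s: 9.15
tool_pos: [0.5343, -0.0219, 0.1987]
orientation: [-2.424, 1.992, -0.012]
ft_force: [1.2, 0.3, 0.2]
gripper_width: -0.001
```

Request:
apply_moves([
  [-2,2,0,0,0,0],
  [-2,2,0,0,0,0],
  [-2,2,0,0,0,0],
  [0,0,0,0,0,0],
  [0,0,0,0,0,0],
])

```text
time_s: 9.57
tool_pos: [0.4705, 0.0384, 0.1932]
orientation: [2.429, -1.992, 0.001]
ft_force: [0.1, -0.7, -0.8]
gripper_width: -0.002
```

Run:
```python
from h import *
np.set_printoptions(precision=4,suppress=True)
s=manip.observe();print(s['time_s'],tob(s['tool_pos']),B.T@s['ft_force'])
for n in('top','scene'):
    c=optics.read_camera(n);np.save(f'/tmp/{n}9.npy',c,allow_pickle=True)
    im=c['pixels'];im=im[130:285,280:510] if n=='top' else im[160:320,140:350]
    cv2.imwrite(f'pics/{n}9.png',cv2.resize(im,None,fx=3.4,fy=3.4,interpolation=cv2.INTER_CUBIC))
```

```text
9.5667 [-0.0671  0.1973  0.1932] [-0.0387 -0.6903 -0.7935]
```

View pics/top9.png

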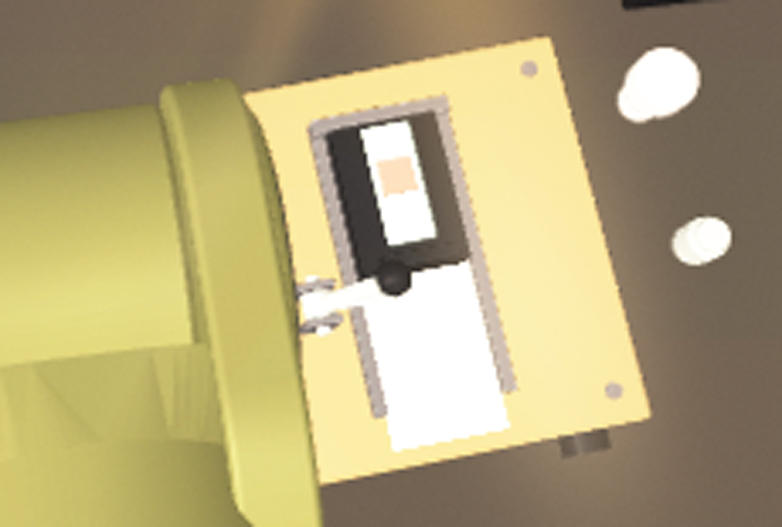

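View pics/scene9.png

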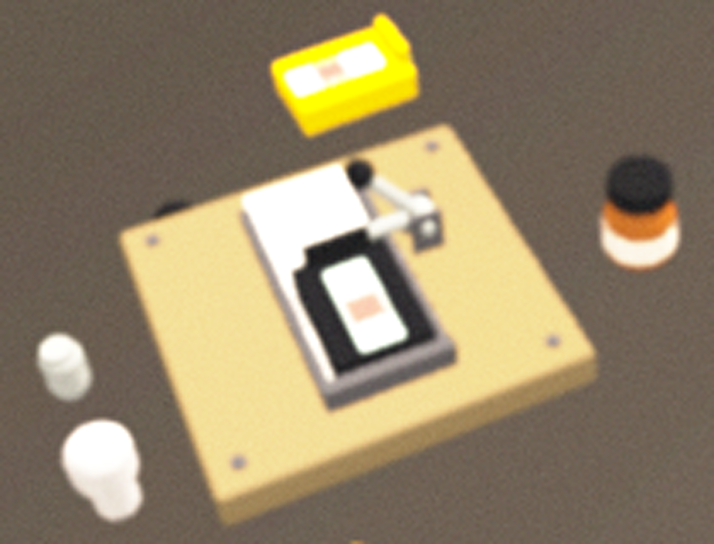

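Run:
```python
from h import *
np.set_printoptions(precision=4,suppress=True)
c=np.load('/tmp/top9.npy',allow_pickle=True).item()
f=lambda x,y:(x/3.4+280-.35,y/3.4+130-.35)
for n,p,z in [('knob',(393,278),.101),('rear R',(467,262),.054),('front R',(434,112),.054),('front L',(330,134),.054)]:
    print(n,tob(onz(c,*f(*p),z)))
hand_in()
```

```text
knob [-0.019   0.0262  0.101 ]
rear R [-0.0121 -0.0282  0.054 ]
front R [ 0.079 -0.031  0.054]
front L [0.0779 0.0322 0.054 ]
the job is handed in; nothing more can be done
```

The carrier is home against the end stop and the latch is shut. The job was handed in at about 9.7 s of the 43 s allowed; no verdict is reported back.

I pushed the carrier about 44 mm with the shut fingertips until the tool stalled at about 8 N. I then pushed the knob over from its outer side until the lever snapped shut, and moved the arm clear.

**Last checks (top camera):**
- **Carrier:** its front edge reads at base x 78–79 mm, against the stop face at 80 mm. The rear reads at -12 mm, against a nominal -10 mm. Both agree with home within the 2 mm calibration.
- **Latch:** the knob reads at (-19, 26) mm, against (-20, 27) mm when shut. The short arm lies level behind the carrier.
- **Bystanders:** all three looked unmoved by eye. The arm hid the jar in the last top view, so I checked it only in the scene view; none of the three was measured numerically.
- **Arm:** it ended clear of everything, with under about 1 N at the wrist.

**Off plan:** first contact with the knob gave a brief wrist force of about 43 N, far above the 2.5 N the lever should need. It was at the fingertips and below the 120 N wrist limit, so I slowed down for the rest of the push.

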